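Pack the viscometer kit and leave the odd parts

TASK

Pack the viscometer kit into the low divided tray: stand the small crucible on the round pad in the narrow compartment, with the plain cylindrical bob standing upright inside it. Lay the two L-brackets flat in the wide compartment as one lined-up pile, the upper one turned the other way round, so that their upright plates stand at opposite ends of the pile. Leave the U-bracket, the wide crucible and the disc spindle where they are.

Things in the scene. Friction and masses are not known exactly. Their poses are not given: they have to be found in the camera images.
- tray: Fixed grey plastic tray, left or right, floor 4 mm thick, 4 mm walls, rims 16 mm above the bench. Origin: on the bench under the centre of the round cork pad (68 mm across, top 6 mm above the bench) in the narrow compartment, which spans x -66 to 66, y -35 to 35 mm in the tray's frame. Divider at y 35 to 39. Wide compartment, bare floor: x -66 to 66, y 39 to 139 mm. z up, yaw within 0.25 rad.
- bracket_a: Aluminium L-bracket, 90 g, lying: flat leg 80 x 40 mm, 8 mm thick; at one end an upright plate 8 mm thick, 40 mm wide, top 40 mm above the underside (pinch it from above). Origin: underside, below the plate's middle. Plate at x -4 to 4, leg x -76 to 4, width y -20 to 20 mm, z up. Centre of mass x -26.
- bracket_b: The other L-bracket, identical to bracket_a, same frame; either may lie below. In the pile the upper leg lies on the lower leg, its free end clear of the lower one's plate, and overhangs the lower one's free end: the origins are then about 90 mm apart along the leg (80 to 100 mm is balanced). It starts turned at most 0.5 rad, like bracket_a.
- u_bracket: Look-alike that stays: aluminium U-bracket of the same 80 x 40 mm leg, but with an upright plate at both ends and one long slot in the leg (the L-brackets have two round holes). Same frame as bracket_a (origin under one plate, leg x -76 to 4 mm, second plate at x -76 to -68 mm).
- crucible: Small open dark steel crucible, a straight round cup 52 mm outside diameter, 44 mm inside, 45 mm high, floor 4 mm thick, 120 g, upright. Origin: centre of its underside, z up.
- wide_crucible: Look-alike that stays: the same kind of cup but 68 mm outside diameter, 45 mm high. Origin: centre of its underside, z up.
- bob: Steel bob of the viscometer, standing: a plain cylinder 26 mm diameter and 40 mm high, with a thin stem 10 mm diameter on top that ends 85 mm above the underside; 120 g. Origin: centre of its underside, z up along the stem.
- disc_spindle: Look-alike that stays: the same stem (10 mm diameter, top 85 mm above the underside) but on a flat disc 40 mm diameter and 8 mm thick. Origin: centre of its underside, z up.
Mind the look-alikes: they are no part of the job. Leave any blue look-alike of the disc_spindle alone.

How it is judged:
At the end, for the whole second after the job is handed in: One L-bracket flat on the wide compartment's floor, the other flat on it, within 15 mm sideways and 0.2 rad, plates at opposite ends (74-106 mm apart); crucible within 15 mm of the pad's centre, bob on its floor; all four upright (0.08 rad), at rest; look-alikes upright, moved under 30 mm (((z of bracket_a in the frame of tray between 0.002 and 0.007 m and y of bracket_a in the frame of tray between 0.045 and 0.133 m and x of bracket_a in the frame of tray between -0.068 and 0.068 m and z of bracket_b in the frame of bracket_a between 0.006 and 0.0105 m and x of bracket_b in the frame of bracket_a between -0.106 and -0.074 m and y of bracket_b in the frame of bracket_a between -0.015 and 0.015 m and angle between the x axis of bracket_a and the x axis of bracket_b, either way round below 0.2 rad) or (z of bracket_b in the frame of tray between 0.002 and 0.007 m and y of bracket_b in the frame of tray between 0.045 and 0.133 m and x of bracket_b in the frame of tray between -0.068 and 0.068 m and z of bracket_a in the frame of bracket_b between 0.006 and 0.0105 m and x of bracket_a in the frame of bracket_b between -0.106 and -0.074 m and y of bracket_a in the frame of bracket_b between -0.015 and 0.015 m and angle between the x axis of bracket_b and the x axis of bracket_a, either way round below 0.2 rad)) and horizontal distance between crucible and tray below 0.015 m and z of crucible in the frame of tray between 0.004 and 0.009 m and horizontal distance between bob and crucible below 0.012 m and z of bob in the frame of crucible between 0.001 and 0.008 m and angle between each of bracket_a, bracket_b, crucible, bob's own z axis and vertical below 0.08 rad and linear speed of each of bracket_a, bracket_b, crucible, bob below 0.02 m/s and angular speed of each of bracket_a, bracket_b, crucible, bob below 0.2 rad/s and distance of each of u_bracket, wide_crucible, disc_spindle from where it was at the start of the episode below 0.03 m and angle between each of u_bracket, wide_crucible, disc_spindle's own z axis and vertical below 0.1 rad); the robot touches nothing.
It also fails if it takes over 125 s, if anything falls off the work surface, if the arm or the gripper's body presses on something with over 40 N, if the wrist force passes 120 N, or if a joint passes its speed limit or range.

ROBOT

A 7-joint arm with a two-finger parallel gripper is mounted at the origin on the work surface. World frame = base frame: x ahead of the robot, y to its left, z up, the work surface at z = 0. Lengths are in m, angles in rad, forces in N, time in s.
With the tool pointing down it reaches from about 0.4 to 0.875 m from the base axis. Payload 19.3 kg.
Tool frame: the origin (TCP) lies at the very end of the fingers, on their centre line; the grasp point (between the pads) lies 19 mm behind it; z points along the fingers, y is the direction in which the jaws open and shut (so a half turn about z gives the same grasp; the last joint's range is limited). The gripper opens to 85 mm and grips with 20 to 120 N. Pads are 22 mm wide; open, the fingers measure 114 mm over their backs; the gripper's body (76 mm by 85 mm) begins 54 mm behind the grasp point. The pads swing forward as they close: fully open they stand 13 mm farther back than shut.
Start: joints at [-1.367, 0.521, -0.036, 1.599, 0.021, 1.021, -0.113], TCP at [0.169, 0.602, 0.231] pointing down, gripper open.
Joint ranges: [-2.91, 2.91], [-0.3, 2.13], [-1.5, 1.42], [0.17, 2.43], [-1.26, 4.41], [0.16, 1.93], [-2.52, 2.52]. Speed limits (rad/s): [1.89, 1.89, 2.39, 2.39, 3.01, 3.01, 3.01].

INTERFACE

Orientations are given as [roll, pitch, yaw] about the fixed x, y, z axes, in that order (R = Rz(yaw) Ry(pitch) Rx(roll)).
In Python, from workcell import bot gives the robot as it stands.
- The arm moves only by the tool carry_out, never from a script. Its argument "targets" is a list of rows, each a list of 7 numbers: the shift along the tool's x, y, z in mm, then the turn, a rotation vector about the tool's x, y, z in units of 6 degrees (1.0 is 6 degrees), then the closure in counts, from 0 (fully open) to 255 (shut). A call has 1 to 5 rows; each row shifts and turns the commanded pose from where the row before left it, along the tool's axes as they then stand; what a row does not reach is not made up. A row lasts 1/12 s, in which the tool goes at most 41.7 mm and 7.16 degrees, less where a joint would pass 70% of its speed; a pose out of reach is approached as far as the arm can. A call is refused whole if a number of a shift passes 41.7 or a number of a turn 1, either way. A call with a gripper value outside its range is refused whole. The fingers move at their own pace and stop on an object; "force" is the grip in N (left out, the last holds). Time passes only in rows, so rows that do not move let the fingers close. It gives the time, the measured TCP pose, the force and the opening at its end, in the units of the state.
- bot.observe(): the state, without advancing time (a new reading comes with each control period).
- bot.grab_frame(name): name is "side" or "top" or "wrist"; returns a dict with "color" (384x512x3 uint8, red, green, blue), "z_map" (384x512 float32, m along the optical axis (not along the pixel's ray), 0 where there is no reading), "K" (3x3 intrinsics, pixels), "k1" (the pictures are not rectified: a ray, as slopes to the right and down, at radius r is drawn at 1 + k1 r^2 times it, then the intrinsics apply), "cam_to_world" (4x4, takes a point from camera to world coordinates); the wrist camera has in their place "T_tool_cam" (4x4, takes a point from camera to tool coordinates, whose origin is the TCP and whose axes are the flange's). Camera axes: x right, y down, z forward; pixel columns grow to the right and rows downward; lengths in m; the calibration is good to about 2 mm. A picture is of the moment at which its call begins: read the wrist's pose just before it.
- bot.job_done(): hands the job in, once; it reports no verdict.
The state is a dict: "clock": time; "qpos": joint angles; "qd": joint speeds; "joint_efforts": joint torques, N m; "position": TCP position; "tool_rot": TCP orientation; "force": force on the tool from outside, world axes, zero at the start; "moment": the same for the moment, N m; "grip_width": finger opening in m.
Only numpy, scipy, OpenCV 4.12 (cv2) and the standard library are available. Lean on these libraries where they do the work, as an engineer would, in place of code of your own. Each camera call takes 0.05 s, during which the arm holds its last target. There are 200 camera calls.

## Working session

There is one attempt and no reset: what is moved stays moved. The work goes in short steps, Python scripts to look and compute and a tool call to move; the robot and the scene stay as the last step left them, time stands still between calls to the robot, and variables do not carry over. Pictures are saved under pics/ and viewed, about 12 in all and at most 16, crops included, and the job is handed in when it is done.

Besides the shell and the picture viewer there is one more tool, called after "Request:" as name(argument=value, ...) on one line, values as JSON. carry_out: Moves the arm, as the interface text tells. Its arguments: {"type":"object","properties":{"targets":{"type":"array","items":{"type":"array","items":{"type":"number"}}},"force":{"type":"number"}},"required":["targets"]}

```bash
ls; mkdir -p pics; cat > h.py <<'E'
import numpy as np,cv2
from workcell import bot
def snap(n,f):
    o=bot.observe(); d=bot.grab_frame(n); cv2.imwrite(f'pics/{f}.png',d['color'][...,::-1])
    if n=='wrist': d['cam_to_world']=tool(o)@d['T_tool_cam']
    np.savez(f'pics/{f}.npz',**d); return d
def tool(o):
    from scipy.spatial.transform import Rotation as R
    T=np.eye(4);r=np.array(o['tool_rot']);T[:3,:3]=r if r.shape==(3,3) else R.from_euler('xyz',r).as_matrix();T[:3,3]=o['position'];return T
def ray(d,uv):
    K=d['K'];uv=np.atleast_2d(uv).astype(float)
    p=np.c_[(uv[:,0]-K[0,2])/K[0,0],(uv[:,1]-K[1,2])/K[1,1]];q=p.copy()
    for _ in range(20): q=p/(1+d['k1']*(q**2).sum(1,keepdims=True))
    return np.c_[q,np.ones(len(q))]
def plane(d,uv,z):
    T=d['cam_to_world'];r=ray(d,uv)@T[:3,:3].T;o=T[:3,3]
    return o+r*((z-o[2])/r[:,2])[:,None]
def cloud(d):
    h,w=d['z_map'].shape;u,v=np.meshgrid(np.arange(w),np.arange(h))
    r=ray(d,np.c_[u.ravel(),v.ravel()])*d['z_map'].reshape(-1,1);T=d['cam_to_world']
    P=r@T[:3,:3].T+T[:3,3];P[d['z_map'].ravel()==0]=np.nan
    return P.reshape(h,w,3)
E
python3 - <<'E'
from h import *
o=bot.observe();print(o)
a=snap('top','top0');b=snap('side','side0')
for d in(a,b):print(d['K'],d['k1'],d['cam_to_world'])
cv2.imwrite('pics/both0.png',cv2.resize(np.vstack([a['color'],b['color']])[...,::-1],None,fx=.78,fy=.78))
E
```

```text
pics
{'clock': 0.0, 'qpos': array([-1.36717025,  0.52201886, -0.0363437 ,  1.59996032,  0.02119067,
        1.02109668, -0.11280572]), 'qd': array([ 0.00118565, -0.00137586,  0.00043946,  0.00105431,  0.00094924,
        0.00138246, -0.00150908]), 'joint_efforts': array([-2.80587810e-04, -9.27102184e+01,  1.97959006e+00, -3.69936454e+01,
        1.78748503e-02,  8.24090035e-03, -1.25473093e-05]), 'position': array([0.16894743, 0.60140538, 0.2307396 ]), 'tool_rot': array([-3.14049567e+00,  6.11356374e-05,  2.86775931e+00]), 'force': array([-0.59058471, -0.01978147,  0.23349571]), 'moment': array([-0.00164335,  0.02418494,  0.05558642]), 'grip_width': 0.08499515340672673}
[[396.40788434   0.         255.51318832]
 [  0.         396.40788434 187.78092883]
 [  0.           0.           1.        ]] -0.03857087479585383 [[-0.01966621 -0.99686908  0.0765851   0.45076575]
 [-0.99974396  0.01874977 -0.01266715 -0.02780843]
 [ 0.01119154 -0.0768146  -0.99698258  1.12184681]
 [ 0.          0.          0.          1.        ]]
[[442.50826291   0.         252.75270487]
 [  0.         442.50826291 188.44101346]
 [  0.           0.           1.        ]] -0.03814434457411752 [[-0.99961587  0.00213086  0.02763274  0.51857604]
 [-0.02031562  0.62185143 -0.78287169  0.75726421]
 [-0.01885165 -0.78313234 -0.62156927  0.67747967]
 [ 0.          0.          0.          1.        ]]
```

View pics/top0.png

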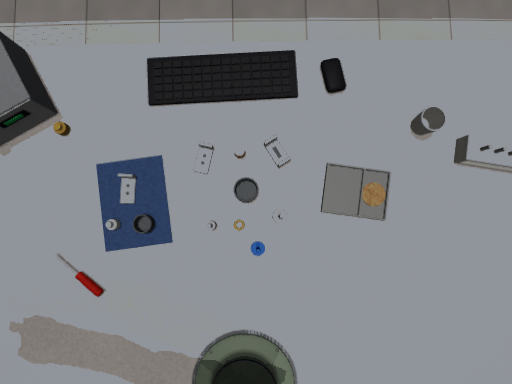

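View pics/side0.png

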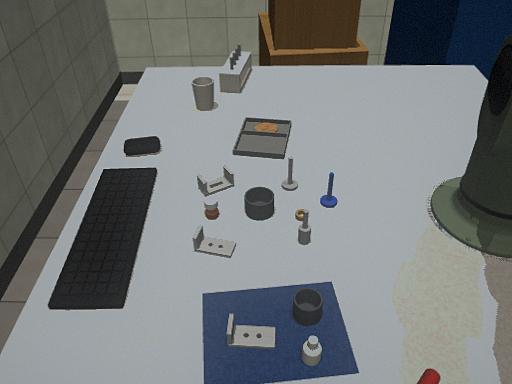

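The top view shows L-brackets at about (127,188) and (203,158), the U-bracket at (277,151) and cups at (144,224) (smaller) and (246,190) (wide). The bob candidate is at (212,225), with another white object at (112,225). The disc spindle is at (280,215), its blue look-alike at (258,248), and the tray at (355,192). I'll measure these now.

```bash
python3 - <<'E'
from h import *
a=dict(np.load('pics/top0.npz'));b=dict(np.load('pics/side0.npz'))
A=a['color'][140:265,90:400][...,::-1];B=b['color'][110:384,180:360][...,::-1]
A=cv2.resize(A,None,fx=2.58,fy=2.58,interpolation=3);B=cv2.resize(B,None,fx=1.5,fy=1.5,interpolation=3)
cv2.imwrite('pics/topc.png',A);cv2.imwrite('pics/sidec.png',cv2.resize(b['color'][190:384,190:350][...,::-1],None,fx=3,fy=3,interpolation=3))
P=cloud(a);Z=P[...,2]
print('table z',np.nanmedian(Z[250:300,150:350]), 'valid',np.isfinite(Z).mean())
m=((Z>0.006)&(np.hypot(P[...,0]-.5,P[...,1])<.6)).astype(np.uint8);m[:135]=0;m[270:]=0
n,l,s,c=cv2.connectedComponentsWithStats(m)
for i in range(1,n):
    if s[i,4]>12:
        k=l==i;q=P[k];mx=np.nanmax(q[:,2]);print(s[i],'c',c[i].round(1),'mean',np.nanmean(q,0).round(4),'zmax',mx.round(3),'ext',np.ptp(q[:,:2],axis=0).round(3),'rgb',a['color'][k].mean(0).round())
E
```

```text
table z 0.0003102250014191954 valid 0.9958445231119791
[264 135  27  32 377] c [276.5 150.8] mean [ 0.6391 -0.1029  0.0169] zmax 0.046 ext [0.084 0.072] rgb [126. 129. 134.]
[194 142  20  32 358] c [203.4 156.8] mean [0.6263 0.1034 0.0132] zmax 0.044 ext [0.083 0.055] rgb [133. 137. 142.]
[234 145  11  13 116] c [239.1 150.9] mean [0.6366 0.0017 0.0396] zmax 0.049 ext [0.03  0.029] rgb [130. 130. 133.]
[321 162  70  59 866] c [362.2 190.7] mean [ 0.5221 -0.3431  0.012 ] zmax 0.022 ext [0.166 0.199] rgb [108. 101.  90.]
[118 173  18  30 348] c [127.1 187.1] mean [0.5445 0.3185 0.0129] zmax 0.044 ext [0.079 0.043] rgb [132. 136. 141.]
[234 177  25  25 178] c [245.4 188.9] mean [ 0.5319 -0.0137  0.0338] zmax 0.049 ext [0.066 0.067] rgb [65. 67. 69.]
[331 184   6   6  15] c [333.7 186.9] mean [ 0.5346 -0.2633  0.0072] zmax 0.009 ext [0.014 0.015] rgb [115. 115. 113.]
[346 196   6   8  14] c [348.6 199.6] mean [ 0.4978 -0.3045  0.0068] zmax 0.009 ext [0.02  0.015] rgb [114. 114. 113.]
[273 209  14  14 132] c [279.3 215.2] mean [ 0.4577 -0.1064  0.018 ] zmax 0.087 ext [0.037 0.037] rgb [138. 142. 147.]
[375 209   5   6  14] c [377.1 211.3] mean [ 0.4633 -0.3846  0.0071] zmax 0.01 ext [0.014 0.012] rgb [112. 112. 111.]
[133 214  22  20 212] c [142.9 223. ] mean [0.4435 0.269  0.0302] zmax 0.05 ext [0.053 0.049] rgb [40. 42. 45.]
[105 219  16  11 136] c [112.6 223.9] mean [0.4424 0.3506 0.036 ] zmax 0.059 ext [0.028 0.029] rgb [109. 112. 114.]
[234 219  10  11  57] c [238.5 224.4] mean [0.4347 0.0074 0.0124] zmax 0.016 ext [0.028 0.025] rgb [137. 118.  68.]
[206 220  11  10  80] c [211.  224.8] mean [0.4354 0.081  0.0438] zmax 0.088 ext [0.025 0.025] rgb [123. 125. 129.]
[251 241  14  15 136] c [257.3 248. ] mean [ 0.3687 -0.0436  0.0171] zmax 0.088 ext [0.039 0.036] rgb [ 45.  84. 146.]
[ 54 254  21  16  52] c [ 64.1 261.8] mean [0.3397 0.4935 0.0148] zmax 0.021 ext [0.042 0.058] rgb [126. 126. 127.]
```

View pics/topc.png

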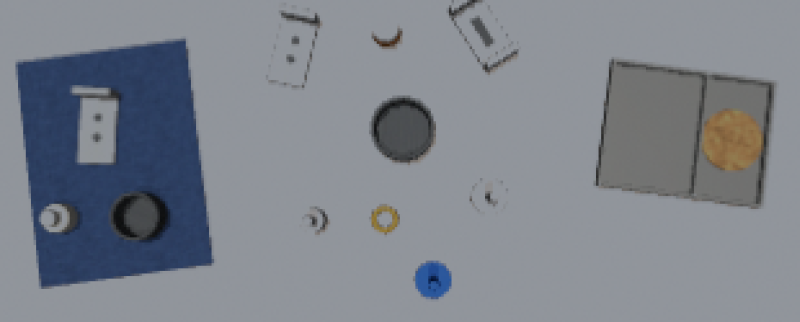

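View pics/sidec.png

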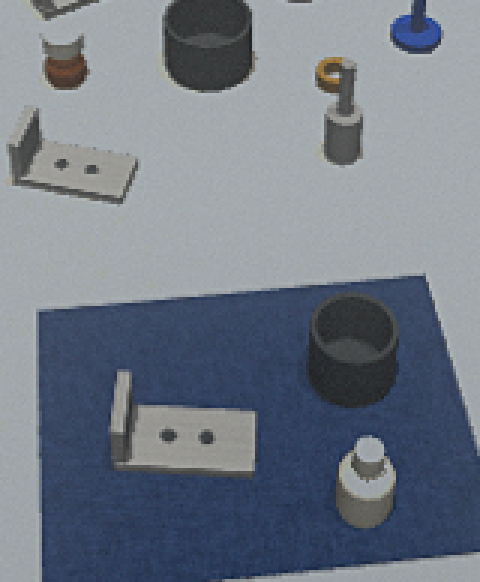

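The side crop confirms that the mat holds one L-bracket, the small crucible and a white bottle, which is not the bob. The plain bob with its stem stands beside the second L-bracket. Next I'll get each pose.

```bash
cat >> h.py <<'E'
def bracket(P,box):
    """P cloud; box x0,x1,y0,y1 -> plate centre xy, yaw"""
    q=P.reshape(-1,3);q=q[np.isfinite(q[:,0])];q=q[(q[:,0]>box[0])&(q[:,0]<box[1])&(q[:,1]>box[2])&(q[:,1]<box[3])]
    b=np.median(q[q[:,2]<box[4]+.004,2]) if len(box)>4 else 0
    top=q[q[:,2]>b+.036];leg=q[(q[:,2]>b+.0055)&(q[:,2]<b+.012)]
    r=cv2.minAreaRect(leg[:,:2].astype(np.float32)*1000)
    t=cv2.minAreaRect(top[:,:2].astype(np.float32)*1000)
    d=top[:,:2].mean(0)-leg[:,:2].mean(0)
    return top[:,:2].mean(0),leg[:,:2].mean(0),np.degrees(np.arctan2(d[1],d[0])),r,t
def circ(P,box,z0,z1):
    q=P.reshape(-1,3);q=q[np.isfinite(q[:,0])];q=q[(q[:,0]>box[0])&(q[:,0]<box[1])&(q[:,1]>box[2])&(q[:,1]<box[3])&(q[:,2]>z0)&(q[:,2]<z1)]
    return cv2.minEnclosingCircle((q[:,:2]*1000).astype(np.float32)),q.mean(0),len(q)
E
python3 - <<'E'
from h import *
for n in('top0','side0'):
    a=dict(np.load(f'pics/{n}.npz'));P=cloud(a);print(n)
    print('A mat',bracket(P,(.49,.61,.29,.36,0)));print('B mid',bracket(P,(.57,.69,.06,.15,0)))
    print('cruc',circ(P,(.40,.49,.22,.31),.038,.06));print('bob stem',circ(P,(.41,.46,.06,.11),.06,.1));print('bob body',circ(P,(.41,.46,.06,.11),.034,.045))
    hsv=cv2.cvtColor(a['color'],cv2.COLOR_RGB2HSV);m=cv2.inRange(hsv,(8,100,80),(25,255,255))
    k=(m>0)&(abs(P[...,0]-.52)<.1)&(abs(P[...,1]+.38)<.1);uv=np.argwhere(k)[:,::-1].astype(np.float32)
    w=plane(a,uv,.006);print('pad',cv2.minEnclosingCircle((w[:,:2]*1000).astype(np.float32)),w.mean(0))
    q=P[(abs(P[...,0]-.52)<.15)&(abs(P[...,1]+.34)<.14)&(P[...,2]>.012)&(P[...,2]<.03)]
    print('rim',cv2.minAreaRect((q[:,:2]*1000).astype(np.float32)))
E
```

```text
top0
A mat (array([0.57700558, 0.31760324]), array([0.5389067 , 0.31909307]), np.float64(-2.2393643735182), ((544.1004638671875, 327.518310546875), (59.65873336791992, 82.0436019897461), 89.10530853271484), ((577.2451782226562, 317.89166259765625), (37.45750045776367, 8.143624305725098), 80.6097640991211))
B mid (array([0.6578216 , 0.09672922]), array([0.61986581, 0.104964  ]), np.float64(-12.241010466390378), ((627.0882568359375, 106.88157653808594), (94.13894653320312, 62.39047622680664), 1.2208017110824585), ((658.082275390625, 96.75190734863281), (38.007476806640625, 8.139330863952637), 75.88070678710938))
cruc (((443.0412292480469, 270.0830383300781), 26.003908157348633), array([0.44497549, 0.26755037, 0.0443396 ]), 91)
bob stem (((434.9591369628906, 82.65859985351562), 4.636026382446289), array([0.43525494, 0.08225427, 0.08064947]), 13)
bob body (((434.95233154296875, 82.81000518798828), 12.766846656799316), array([0.43521991, 0.08179583, 0.04000287]), 54)
pad ((512.2405395507812, -376.5643615722656), 33.88164520263672) [ 0.51206118 -0.37623539  0.006     ]
rim ((522.1395263671
[... 568 characters left out ...]
 80.85060119628906), 77.94828796386719), ((659.4009399414062, 99.53550720214844), (39.38042449951172, 8.940125465393066), 73.87918090820312))
cruc (((444.83984375, 271.7095642089844), 26.305988311767578), array([0.44488524, 0.27213617, 0.0436548 ]), 277)
bob stem (((437.27655029296875, 86.4141616821289), 5.62154483795166), array([0.43759868, 0.0875069 , 0.07535687]), 58)
bob body (((437.161376953125, 84.8648910522461), 13.521759986877441), array([0.43733747, 0.08882144, 0.03990054]), 90)
pad ((515.1337280273438, -377.5811462402344), 33.37743377685547) [ 0.51465379 -0.38035575  0.006     ]
rim ((524.44189453125, -322.8717956542969), (190.50717163085938, 141.08274841308594), 81.25772857666016)
```

```bash
cat >> h.py <<'E'
def plan(x,y,z,yaw,N=None,vmax=36.,tmax=.95,start=None):
    """constant row (tool mm, turn units about z) repeated N times to reach the world pose, tool down; goal yaw in deg"""
    T=tool(bot.observe());p=T[:3,3]*1000 if start is None else np.array(start[:3])*1000.
    y0=np.degrees(np.arctan2(T[1,0],T[0,0])) if start is None else start[3]
    dy=(yaw-y0+180)%360-180;d=np.array([x,y,z])*1000-p
    if N is None:N=int(np.ceil(max(np.linalg.norm(d)/vmax,abs(dy)/6/tmax,1)))
    while 1:
        w=dy/N;c=sum(np.exp(1j*np.radians(y0+w*i)) for i in range(N));s=(d[0]+1j*d[1])/c
        s=[s.real,-s.imag,-d[2]/N];
        if max(abs(np.array(s)))<41 and np.linalg.norm(s)<41:break
        N+=1
    print('from',p.round(1),round(y0,1),'N',N,'row',np.round(s,1),'turn',round(-w/6,3), 'tilt',(T[2,2]))
E
python3 -c "
from h import *
plan(.444,.271,.16,90)"
```

```text
from [169.  601.4 230.8] 164.3 N 14 row [-33.   -0.    5.1] turn 0.885 tilt -0.9999995067162072
```

Request:
carry_out(targets=[[-33,0,5,0,0,0.88,0],[-33,0,5,0,0,0.88,0],[-33,0,5,0,0,0.88,0],[-33,0,5,0,0,0.88,0],[-33,0,5,0,0,0.88,0]], force=50)

```text
clock: 0.52
position: [0.3171, 0.5285, 0.2057]
tool_rot: [-3.141, 0.0, 2.402]
force: [0.3, 0.7, 0.8]
grip_width: 0.0854
```

Request:
carry_out(targets=[[-33,0,5,0,0,0.88,0],[-33,0,5,0,0,0.88,0],[-33,0,5,0,0,0.88,0],[-33,0,5,0,0,0.88,0],[-33,0,5,0,0,0.88,0]])

```text
clock: 0.93
position: [0.4159, 0.3978, 0.1808]
tool_rot: [-3.142, 0.0, 1.941]
force: [-0.1, 0.3, -0.9]
grip_width: 0.0852
```

Request:
carry_out(targets=[[-33,0,5,0,0,0.88,0],[-33,0,5,0,0,0.88,0],[-33,0,5,0,0,0.88,0],[-33,0,5,0,0,0.88,0],[0,0,0,0,0,0,0]])

```text
clock: 1.35
position: [0.4464, 0.265, 0.1606]
tool_rot: [-3.141, 0.003, 1.565]
force: [1.5, -0.7, 0.4]
grip_width: 0.0858
```

```bash
python3 - <<'E'
from h import *
o=bot.observe();print(o['clock'],o['position'],o['qpos'].round(2))
d=snap('wrist','w1');P=cloud(d)
print(circ(P,(.40,.49,.22,.32),.040,.06))
plan(.444,.271,.018,90)
E
```

```text
1.35 [0.44637861 0.26502219 0.16056823] [-0.89  0.47  0.32  1.96 -0.21  0.75 -0.45]
(((444.05810546875, 269.8507080078125), 25.905969619750977), array([0.44391774, 0.27009688, 0.04453026]), 1025)
from [446.2 268.4 161. ] 90.1 N 4 row [ 0.7 -0.5 35.7] turn 0.002 tilt -0.9999983533777409
```

View pics/w1.png

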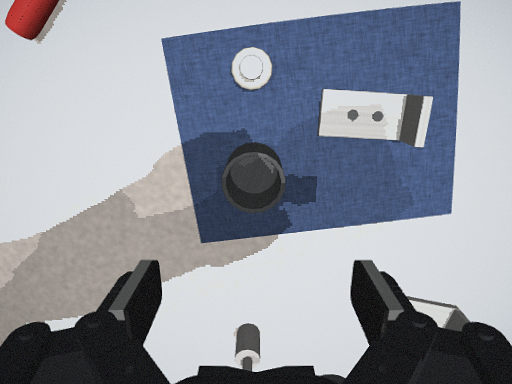

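The wrist view shows the small crucible at (253,178), and the numbers agree at (0.444, 0.270). I'll descend and grip it.

Request:
carry_out(targets=[[0.5,-0.5,36,0,0,0,0],[0.5,-0.5,36,0,0,0,0],[0.5,-0.5,36,0,0,0,0],[0,-0.5,34,0,0,0,0],[0,0,0,0,0,0,0]])

```text
clock: 1.82
position: [0.4409, 0.2722, 0.0141]
tool_rot: [-3.135, 0.004, 1.579]
force: [-2.0, -1.2, -0.9]
grip_width: 0.0856
```

Request:
carry_out(targets=[[0,0,0,0,0,0,255],[0,0,0,0,0,0,255],[0,0,0,0,0,0,255],[0,0,0,0,0,0,255],[0,0,0,0,0,0,255]])

```text
clock: 2.23
position: [0.4448, 0.274, 0.0218]
tool_rot: [3.139, -0.002, 1.578]
force: [-3.0, -0.8, 12.5]
grip_width: 0.0504
```

Request:
carry_out(targets=[[0,0,0,0,0,0,255],[0,0,0,0,0,0,255],[0,0,-20,0,0,0,255],[0,0,-30,0,0,0,255],[0,0,-35,0,0,0,255]])

```text
clock: 2.65
position: [0.4435, 0.273, 0.1062]
tool_rot: [-3.141, -0.0, 1.578]
force: [1.5, 0.8, -1.4]
grip_width: 0.0501
```

Request:
carry_out(targets=[[0,0,-35,0,0,0,255],[0,0,-30,0,0,0,255],[0,0,-20,0,0,0,255],[0,0,0,0,0,0,255]])

```text
clock: 2.98
position: [0.4455, 0.2744, 0.195]
tool_rot: [3.136, -0.006, 1.578]
force: [0.4, -0.2, -0.3]
grip_width: 0.0503
```

```bash
python3 - <<'E'
from h import *
o=bot.observe();print(o['clock'],o['position'],o['grip_width'])
plan(.513,-.377,.18,81)
d=snap('wrist','w2')
E
```

```text
2.9833 [0.44550417 0.27435576 0.19503543] 0.05031154808900362
from [445.5 274.4 195. ] 90.4 N 19 row [-34.    6.    0.8] turn 0.082 tilt -0.9999646247111824
```

Request:
carry_out(targets=[[-34,6,1,0,0,0.08,255],[-34,6,1,0,0,0.08,255],[-34,6,1,0,0,0.08,255],[-34,6,1,0,0,0.08,255],[-34,6,1,0,0,0.08,255]])

```text
clock: 3.45
position: [0.4718, 0.1013, 0.1843]
tool_rot: [3.142, -0.0, 1.536]
force: [1.5, 0.6, -0.9]
grip_width: 0.0501
```

Request:
carry_out(targets=[[-34,6,1,0,0,0.08,255],[-34,6,1,0,0,0.08,255],[-34,6,1,0,0,0.08,255],[-34,6,1,0,0,0.08,255],[-34,6,1,0,0,0.08,255]])

```text
clock: 3.87
position: [0.4929, -0.07, 0.1793]
tool_rot: [3.142, -0.0, 1.494]
force: [0.8, 1.0, -0.9]
grip_width: 0.05
```

Request:
carry_out(targets=[[-34,6,1,0,0,0.08,255],[-34,6,1,0,0,0.08,255],[-34,6,1,0,0,0.08,255],[-34,6,1,0,0,0.08,255],[-34,6,1,0,0,0.08,255]])

```text
clock: 4.28
position: [0.5069, -0.242, 0.1742]
tool_rot: [-3.142, -0.0, 1.452]
force: [0.1, 0.2, -1.9]
grip_width: 0.0503
```

Request:
carry_out(targets=[[-34,6,1,0,0,0.08,255],[-34,6,1,0,0,0.08,255],[-30,6,1,0,0,0.08,255],[-20,3,0,0,0,0.08,255],[0,0,0,0,0,0,255]])

```text
clock: 4.7
position: [0.5111, -0.3648, 0.1711]
tool_rot: [-3.141, 0.002, 1.413]
force: [-0.2, -0.3, -1.5]
grip_width: 0.05
```

Request:
carry_out(targets=[[0,0,0,0,0,0,255],[0,0,0,0,0,0,255]])

```text
clock: 4.87
position: [0.5127, -0.3594, 0.171]
tool_rot: [-3.141, -0.001, 1.419]
force: [0.2, 1.2, -1.0]
grip_width: 0.0499
```

```bash
python3 - <<'E'
from h import *
def pad(d):
    hsv=cv2.cvtColor(d['color'],cv2.COLOR_RGB2HSV);m=cv2.inRange(hsv,(8,100,60),(25,255,255))
    m=cv2.morphologyEx(m,cv2.MORPH_OPEN,np.ones((3,3)));n,l,s,c=cv2.connectedComponentsWithStats(m);i=1+s[1:,4].argmax()
    w=plane(d,np.argwhere(l==i)[:,::-1],.006);return s[i],cv2.minEnclosingCircle((w[:,:2]*1000).astype(np.float32))
for _ in range(3):
  o=bot.observe();print(o['clock'],o['position'],o['tool_rot'],o['grip_width'],o['qpos'].round(3))
d=snap('wrist','w3');print(pad(d));P=cloud(d)
print(d['T_tool_cam'].round(3))
t=P[np.isfinite(P[...,2])&(P[...,2]>.012)&(P[...,2]<.022)];print(cv2.minAreaRect((t[:,:2]*1000).astype(np.float32)))
plan(.513,-.377,.10,81)
E
```

```text
4.8667 [ 0.51269004 -0.35942665  0.17103967] [-3.14117830e+00 -7.41736846e-04  1.41877044e+00] 0.049893041971641974 [ 0.245  0.629  0.415  1.669 -0.305  0.909  0.627]
4.8667 [ 0.51269004 -0.35942665  0.17103967] [-3.14117830e+00 -7.41736846e-04  1.41877044e+00] 0.049893041971641974 [ 0.245  0.629  0.415  1.669 -0.305  0.909  0.627]
4.8667 [ 0.51269004 -0.35942665  0.17103967] [-3.14117830e+00 -7.41736846e-04  1.41877044e+00] 0.049893041971641974 [ 0.245  0.629  0.415  1.669 -0.305  0.909  0.627]
(array([ 227,  156,   69,   57, 3004], dtype=int32), ((515.287841796875, -375.65716552734375), 33.65028762817383))
[[ 0.001 -0.948 -0.319  0.081]
 [ 1.     0.001 -0.     0.   ]
 [ 0.001 -0.319  0.948 -0.143]
 [ 0.     0.     0.     1.   ]]
((567.1520385742188, -415.0088195800781), (217.35231018066406, 428.8099670410156), 25.97292137145996)
from [ 513.  -359.1  171.2] 81.3 N 3 row [-5.9  0.9 23.7] turn 0.018 tilt -0.9999997216371443
```

View pics/w3.png

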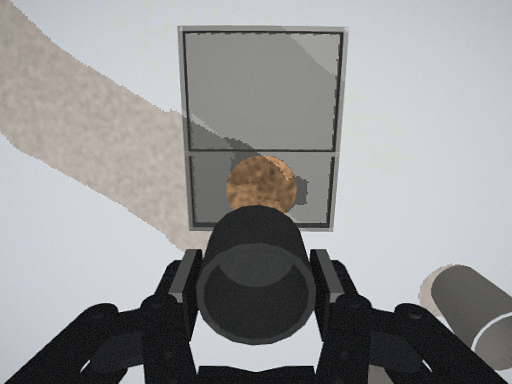

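```bash
python3 - <<'E'
from h import *
d=dict(np.load('pics/w3.npz'));P=cloud(d);m=np.zeros(P.shape[:2],bool);m[205:345,200:312]=1
q=P[m];q=q[np.isfinite(q[:,2])];print(np.percentile(q[:,2],[1,50,90,97,99.5]))
r=q[q[:,2]>np.percentile(q[:,2],97)-.003];print(cv2.minEnclosingCircle((r[:,:2]*1000).astype(np.float32)),r[:,2].mean())
plan(.514,-.3765,.08,81)
E
```

```text
[-0.00057666  0.17215702  0.19408558  0.19475561  0.19533085]
((512.13330078125, -363.463623046875), 26.264863967895508) 0.19397850454891064
from [ 513.  -359.1  171.2] 81.3 N 3 row [-5.7  1.2 30.4] turn 0.018 tilt -0.9999997216371443
```

Request:
carry_out(targets=[[-6,2,33,0,0,0,255],[-6.5,2,33,0,0,0,255],[0,0,33,0,0,0,255],[0,0,25,0,0,0,255],[0,0,0,0,0,0,255]])

```text
clock: 5.33
position: [0.5132, -0.3704, 0.0428]
tool_rot: [-3.136, -0.003, 1.42]
force: [-0.3, 0.9, -1.0]
grip_width: 0.0501
```

Request:
carry_out(targets=[[0,0,0,0,0,0,255],[0,0,0,0,0,0,255],[0,0,8,0,0,0,255],[0,0,8,0,0,0,255],[0,0,0,0,0,0,255]])

```text
clock: 5.75
position: [0.5147, -0.3727, 0.0306]
tool_rot: [-3.141, -0.0, 1.419]
force: [0.3, 0.2, -1.7]
grip_width: 0.0502
```

Request:
carry_out(targets=[[0,0,1,0,0,0,255],[0,0,0,0,0,0,255]])

```text
clock: 5.92
position: [0.5149, -0.3732, 0.0304]
tool_rot: [3.142, 0.0, 1.418]
force: [0.5, 0.5, -2.0]
grip_width: 0.0502
```

```bash
python3 - <<'E'
from h import *
o=bot.observe();print(o['clock'],o['position'],o['force'])
d=snap('wrist','w4');P=cloud(d);m=np.zeros(P.shape[:2],bool);m[205:345,200:312]=1
q=P[m];q=q[np.isfinite(q[:,2])];r=q[q[:,2]>np.percentile(q[:,2],97)-.003];print(cv2.minEnclosingCircle((r[:,:2]*1000).astype(np.float32)),r[:,2].mean(),r[:,2].max())
E
```

```text
5.9167 [ 0.51488624 -0.3732423   0.03039825] [ 0.49924787  0.48111139 -1.99167311]
((514.3896484375, -377.3537902832031), 26.267881393432617) 0.05333456340366646 0.05566156330324089
```

Request:
carry_out(targets=[[0,0,1,0,0,0,255],[0,0,0.7,0,0,0,255],[0,0,0,0,0,0,255]])

```text
clock: 6.22
position: [0.5149, -0.3732, 0.0286]
tool_rot: [-3.142, 0.0, 1.418]
force: [0.7, 1.3, -0.9]
grip_width: 0.0504
```

Request:
carry_out(targets=[[0,0,0.5,0,0,0,255],[0,0,0,0,0,0,255],[0,0,0,0,0,0,255]])

```text
clock: 6.47
position: [0.5149, -0.3732, 0.0281]
tool_rot: [3.142, 0.0, 1.418]
force: [-0.1, 0.1, -1.9]
grip_width: 0.0501
```

Request:
carry_out(targets=[[0,0,0,0,0,0,60],[0,0,0,0,0,0,40],[0,0,0,0,0,0,0],[0,0,0,0,0,0,0],[0,0,0,0,0,0,0]])

```text
clock: 6.88
position: [0.5149, -0.3732, 0.0282]
tool_rot: [3.141, 0.0, 1.418]
force: [0.2, -0.2, 0.6]
grip_width: 0.0855
```

Request:
carry_out(targets=[[0,0,-15,0,0,0,0],[0,0,-30,0,0,0,0],[0,0,-35,0,0,0,0],[0,0,-35,0,0,0,0],[0,0,-35,0,0,0,0]])

```text
clock: 7.3
position: [0.5145, -0.3732, 0.1809]
tool_rot: [3.141, 0.0, 1.418]
force: [-0.4, 0.9, -0.5]
grip_width: 0.0858
```

```bash
python3 - <<'E'
from h import *
d=snap('top','top1');P=cloud(d)
d=snap('wrist','w5');Q=cloud(d)
for p in(P,Q):print(circ(p,(.47,.56,-.42,-.33),.042,.06))
plan(.436,.083,.18,90,start=None)
E
```

```text
(((512.2955322265625, -377.2782897949219), 25.775026321411133), array([ 0.5122571 , -0.37621892,  0.04951382]), 107)
(((514.0140380859375, -377.20294189453125), 25.898727416992188), array([ 0.51393215, -0.37715361,  0.04981138]), 994)
from [ 516.6 -375.   184.9] 81.2 N 13 row [34.6 -9.1  0.4] turn -0.112 tilt -0.9999637521215821
```

Request:
carry_out(targets=[[34.5,-9,0,0,0,-0.11,0],[34.5,-9,0,0,0,-0.11,0],[34.5,-9,0,0,0,-0.11,0],[34.5,-9,0,0,0,-0.11,0],[34.5,-9,0,0,0,-0.11,0]])

```text
clock: 7.82
position: [0.4919, -0.1948, 0.1789]
tool_rot: [3.141, -0.0, 1.476]
force: [0.8, 0.9, -0.3]
grip_width: 0.0854
```

Request:
carry_out(targets=[[34.5,-9,0,0,0,-0.11,0],[34.5,-9,0,0,0,-0.11,0],[34.5,-9,0,0,0,-0.11,0],[34.5,-9,0,0,0,-0.11,0],[34.5,-9,0,0,0,-0.11,0]])

```text
clock: 8.23
position: [0.4594, -0.0196, 0.1789]
tool_rot: [3.141, -0.0, 1.534]
force: [1.9, 0.3, 0.5]
grip_width: 0.0853
```

Request:
carry_out(targets=[[34.5,-9,0,0,0,-0.11,0],[34.5,-9,0,0,0,-0.11,0],[34.5,-9,0,0,0,-0.11,0],[0,0,0,0,0,0,0],[0,0,0,0,0,0,0]])

```text
clock: 8.65
position: [0.4353, 0.0848, 0.1788]
tool_rot: [3.141, -0.001, 1.572]
force: [0.3, -1.0, 0.8]
grip_width: 0.0852
```

```bash
python3 - <<'E'
from h import *
d=snap('wrist','w6');Q=cloud(d)
print(circ(Q,(.40,.47,.05,.12),.068,.1),circ(Q,(.40,.47,.05,.12),.035,.045))
o=bot.observe();print(o['position'],o['tool_rot'])
plan(.436,.083,.052,90,start=None)
E
```

```text
(((436.2601013183594, 83.4187240600586), 4.976159572601318), array([0.4362636 , 0.08468515, 0.08161013]), 207) (((436.1869201660156, 83.43316650390625), 12.94747257232666), array([0.43623346, 0.08620363, 0.04009903]), 476)
[0.43561116 0.08342709 0.1787099 ] [ 3.14097696e+00 -3.51114115e-04  1.56942049e+00]
from [435.6  83.4 178.7] 89.9 N 4 row [-0.1  0.1 31.7] turn -0.003 tilt -0.9999997488189839
```

Request:
carry_out(targets=[[0,0,32,0,0,0,0],[0,0,34,0,0,0,0],[0,0.5,34,0,0,0,0],[0,0,28,0,0,0,0],[0,0,0,0,0,0,0]])

```text
clock: 9.12
position: [0.4343, 0.0811, 0.0467]
tool_rot: [-3.136, 0.002, 1.566]
force: [-1.5, -0.6, -0.7]
grip_width: 0.0854
```

Request:
carry_out(targets=[[0,0,0,0,0,0,120],[0,0,0,0,0,0,255],[0,0,0,0,0,0,255],[0,0,0,0,0,0,255],[0,0,0,0,0,0,255]])

```text
clock: 9.53
position: [0.4368, 0.0834, 0.0512]
tool_rot: [3.14, -0.001, 1.568]
force: [0.8, 0.7, 1.0]
grip_width: 0.0252
```

Request:
carry_out(targets=[[0,0,0,0,0,0,255],[0,0,0,0,0,0,255],[0,0,0,0,0,0,255],[0,0,0,0,0,0,255],[0,0,0,0,0,0,255]])

```text
clock: 9.95
position: [0.4366, 0.0833, 0.0508]
tool_rot: [3.141, -0.001, 1.568]
force: [-1.4, 0.6, 15.7]
grip_width: 0.0087
```

Request:
carry_out(targets=[[0,0,-20,0,0,0,255],[0,0,-35,0,0,0,255],[0,0,-35,0,0,0,255],[0,0,-35,0,0,0,255],[0,0,-25,0,0,0,255]])

```text
clock: 10.37
position: [0.4363, 0.0829, 0.2029]
tool_rot: [3.14, -0.001, 1.568]
force: [0.3, 1.0, -1.2]
grip_width: 0.008
```

```bash
python3 - <<'E'
from h import *
o=bot.observe();print(o['position'],o['tool_rot'],o['grip_width'])
plan(.514,-.3772,.20,85,N=20)
E
```

```text
[0.43631176 0.08290741 0.20288003] [ 3.14001257e+00 -5.96803164e-04  1.56779322e+00] 0.00800438323077042
from [436.3  82.9 202.9] 89.8 N 20 row [-22.8   4.9   0.1] turn 0.04 tilt -0.9999985735851551
```

Request:
carry_out(targets=[[-23,5,0,0,0,0.04,255],[-23,5,0,0,0,0.04,255],[-23,5,0,0,0,0.04,255],[-23,5,0,0,0,0.04,255],[-23,5,0,0,0,0.04,255]])

```text
clock: 10.78
position: [0.4598, -0.0332, 0.2004]
tool_rot: [3.141, -0.0, 1.547]
force: [0.5, 1.3, -1.3]
grip_width: 0.0087
```

Request:
carry_out(targets=[[-23,5,0,0,0,0.04,255],[-23,5,0,0,0,0.04,255],[-23,5,0,0,0,0.04,255],[-23,5,0,0,0,0.04,255],[-23,5,0,0,0,0.04,255]])

```text
clock: 11.2
position: [0.4811, -0.149, 0.2002]
tool_rot: [-3.142, -0.0, 1.526]
force: [-0.3, 0.5, -0.3]
grip_width: 0.0083
```

Request:
carry_out(targets=[[-23,5,0,0,0,0.04,255],[-23,5,0,0,0,0.04,255],[-23,5,0,0,0,0.04,255],[-23,5,0,0,0,0.04,255],[-23,5,0,0,0,0.04,255]])

```text
clock: 11.62
position: [0.5, -0.2651, 0.2002]
tool_rot: [-3.141, -0.0, 1.505]
force: [0.5, -0.5, -2.0]
grip_width: 0.0084
```

Request:
carry_out(targets=[[-23,5,0,0,0,0.04,255],[-23,5,0,0,0,0.04,255],[-23,5,0,0,0,0.04,255],[-23,5,0,0,0,0.04,255],[-22,4,0,0,0,0.04,255]])

```text
clock: 12.03
position: [0.5156, -0.3806, 0.2001]
tool_rot: [-3.141, -0.0, 1.484]
force: [0.3, 0.2, -0.9]
grip_width: 0.0084
```

Request:
carry_out(targets=[[0,0,0,0,0,0,255],[0,0,0,0,0,0,255],[0,0,0,0,0,0,255]])

```text
clock: 12.28
position: [0.5155, -0.3789, 0.1999]
tool_rot: [-3.141, -0.001, 1.485]
force: [0.5, -0.5, -1.4]
grip_width: 0.0087
```

```bash
python3 - <<'E'
from h import *
o=bot.observe();print(o['position'],o['tool_rot'],o['grip_width'])
d=snap('wrist','w7');Q=cloud(d);t=snap('side','side1');S=cloud(t)
print('crucible',circ(Q,(.47,.56,-.42,-.33),.042,.06),circ(S,(.47,.56,-.42,-.33),.042,.06))
p=o['position'];b=(p[0]-.05,p[0]+.05,p[1]-.05,p[1]+.05)
for z in (.155,.165,.175,.185): print('bob body',z,circ(Q,(p[0]-.02,p[0]+.02,p[1]-.02,p[1]+.02),z,z+.01),circ(S,(p[0]-.03,p[0]+.03,p[1]-.03,p[1]+.03),z,z+.01))
plan(.514,-.3772,.15,85)
E
```

```text
[ 0.5154961  -0.37889374  0.19992366] [-3.14112310e+00 -6.33623729e-04  1.48462366e+00] 0.00873691879576659
crucible (((514.0684814453125, -377.19244384765625), 26.04599380493164), array([ 0.51404439, -0.37701898,  0.04988043]), 916) (((515.4019165039062, -374.6312561035156), 28.18866729736328), array([ 0.51590463, -0.3737926 ,  0.04839086]), 129)
bob body 0.155 (((515.5938110351562, -377.63702392578125), 12.857884407043457), array([ 0.51625338, -0.36897755,  0.16011907]), 248) (((516.6609497070312, -372.7373046875), 13.771624565124512), array([ 0.51585258, -0.36854166,  0.15971864]), 33)
bob body 0.165 (((515.572021484375, -377.79437255859375), 12.897534370422363), array([ 0.51617713, -0.36896343,  0.17022356]), 285) (((515.8644409179688, -372.602783203125), 13.090601921081543), array([ 0.51609943, -0.36768542,  0.17034914]), 38)
bob body 0.175 (((515.5737915039062, -377.6044921875), 12.875326156616211), array([ 0.51628508, -0.36897278,  0.18020104]), 324) (((516.406982421875, -372.7819519042969), 12.318506240844727), array([ 0.51644199, -0.36823237,  0.17995095]), 30)
bob body 0.185 (((515.6260986328125, -378.14813232421875), 12.783045768737793), array([ 0.51615356, -0.37184849,  0.1891059 ]), 856) (((515.3695068359375, -373.70916748046875), 14.646613121032715), array([ 0.51664078, -0.37168983,  0.18953499]), 48)
from [ 515.8 -378.5  200.1] 85.1 N 2 row [ 0.6 -1.  25.1] turn 0.01 tilt -0.9999998381466835
```

View pics/w7.png

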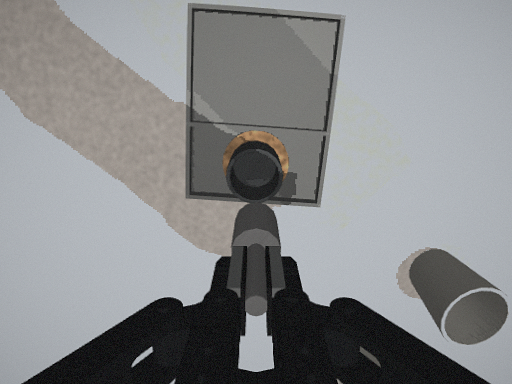

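Request:
carry_out(targets=[[0.5,-1.5,20,0,0,0,255],[0,0,30,0,0,0,255],[0,0,0,0,0,0,255],[0,0,20,0,0,0,255],[0,0,20,0,0,0,255]])

```text
clock: 12.8
position: [0.515, -0.3788, 0.1113]
tool_rot: [3.14, 0.001, 1.485]
force: [0.3, 0.4, -1.2]
grip_width: 0.0084
```

Request:
carry_out(targets=[[0,0,15,0,0,0,255],[0,0,15,0,0,0,255],[0,0,10,0,0,0,255],[0,0,5,0,0,0,255],[0,0,0,0,0,0,255]])

```text
clock: 13.22
position: [0.5141, -0.3786, 0.065]
tool_rot: [-3.141, -0.0, 1.485]
force: [-0.1, -1.1, -0.8]
grip_width: 0.0081
```

Request:
carry_out(targets=[[0,0,2,0,0,0,255],[0,0,1,0,0,0,255],[0,0,0,0,0,0,255]])

```text
clock: 13.47
position: [0.5144, -0.379, 0.0627]
tool_rot: [3.141, 0.0, 1.485]
force: [-0.6, -0.2, -1.1]
grip_width: 0.0085
```

Request:
carry_out(targets=[[0,0,1,0,0,0,255],[0,0,0.5,0,0,0,255],[0,0,0,0,0,0,255]])

```text
clock: 13.72
position: [0.5143, -0.379, 0.061]
tool_rot: [3.141, 0.0, 1.484]
force: [-0.5, 0.3, 2.0]
grip_width: 0.0086
```

Request:
carry_out(targets=[[0,0,0.5,0,0,0,255],[0,0,0,0,0,0,255]])

```text
clock: 13.88
position: [0.5144, -0.3792, 0.0609]
tool_rot: [3.141, 0.0, 1.484]
force: [-1.3, 1.1, 11.0]
grip_width: 0.0086
```

Request:
carry_out(targets=[[0,0,0,0,0,0,210],[0,0,0,0,0,0,180],[0,0,0,0,0,0,120],[0,0,0,0,0,0,60],[0,0,0,0,0,0,60]])

```text
clock: 14.3
position: [0.5141, -0.3789, 0.06]
tool_rot: [-3.141, -0.0, 1.484]
force: [-0.4, 0.1, -1.0]
grip_width: 0.0605
```

Request:
carry_out(targets=[[0,0,-15,0,0,0,60],[0,0,-30,0,0,0,60],[0,0,-35,0,0,0,0],[0,0,-35,0,0,0,0],[0,0,-30,0,0,0,0]])

```text
clock: 14.72
position: [0.5141, -0.3791, 0.2074]
tool_rot: [3.141, 0.001, 1.484]
force: [0.4, 0.0, 0.8]
grip_width: 0.0854
```

```bash
python3 - <<'E'
from h import *
d=snap('wrist','w8');Q=cloud(d)
print('cru',circ(Q,(.47,.56,-.42,-.33),.042,.053),'stem',circ(Q,(.47,.56,-.42,-.33),.075,.11))
plan(.659,.098,.19,76.5)
E
```

```text
cru (((514.0244140625, -377.17755126953125), 25.976760864257812), array([ 0.51408781, -0.37645111,  0.04993036]), 1283) stem (((514.2638549804688, -379.0323486328125), 4.9193220138549805), array([ 0.51425091, -0.37775813,  0.09095794]), 184)
from [ 515.6 -380.6  212.9] 85.0 N 14 row [35.4  4.8  1.6] turn 0.101 tilt -0.9999731212883686
```

Bob stands in the crucible, 2 mm off its centre. Next is bracket B.

Request:
carry_out(targets=[[35.5,5,1.5,0,0,0.1,0],[35.5,5,1.5,0,0,0.1,0],[35.5,5,1.5,0,0,0.1,0],[35.5,5,1.5,0,0,0.1,0],[35.5,5,1.5,0,0,0.1,0]])

```text
clock: 15.18
position: [0.5581, -0.2035, 0.1976]
tool_rot: [3.141, -0.0, 1.431]
force: [0.5, -0.8, -0.3]
grip_width: 0.0851
```

Request:
carry_out(targets=[[35.5,5,1.5,0,0,0.1,0],[35.5,5,1.5,0,0,0.1,0],[35.5,5,1.5,0,0,0.1,0],[35.5,5,1.5,0,0,0.1,0],[35.5,5,1.5,0,0,0.1,0]])

```text
clock: 15.6
position: [0.6111, -0.032, 0.1901]
tool_rot: [3.142, -0.0, 1.379]
force: [-0.3, 0.2, 0.1]
grip_width: 0.0853
```

Request:
carry_out(targets=[[35.5,5,1.5,0,0,0.1,0],[35.5,5,1.5,0,0,0.1,0],[35.5,5,1.5,0,0,0.1,0],[35.5,5,1.5,0,0,0.1,0],[0,0,0,0,0,0,0]])

```text
clock: 16.02
position: [0.6606, 0.1096, 0.1828]
tool_rot: [-3.14, -0.003, 1.345]
force: [0.1, 0.7, -0.2]
grip_width: 0.0856
```

Request:
carry_out(targets=[[0,0,0,0,0,0,0],[0,0,0,0,0,0,0]])

```text
clock: 16.18
position: [0.6595, 0.1005, 0.1839]
tool_rot: [-3.141, 0.001, 1.338]
force: [-0.2, -0.5, -0.3]
grip_width: 0.0851
```

```bash
python3 - <<'E'
from h import *
d=snap('wrist','w9');Q=cloud(d)
x=bracket(Q,(.56,.70,.05,.16,0));print(x)
t=x[0];plan(t[0],t[1],.014,76.5)
E
```

```text
(array([0.63247398, 0.11620471]), array([0.6204893 , 0.10642704]), np.float64(39.2091969206154), ((623.6117553710938, 104.96832275390625), (40.318729400634766, 80.1236572265625), 76.45709228515625), ((643.6587524414062, 101.37091827392578), (41.40399932861328, 118.63038635253906), 76.67129516601562))
from [659.5  99.8 184.1] 76.6 N 5 row [ 1.9 -6.  34. ] turn 0.003 tilt -0.9999997775790657
```

View pics/w9.png

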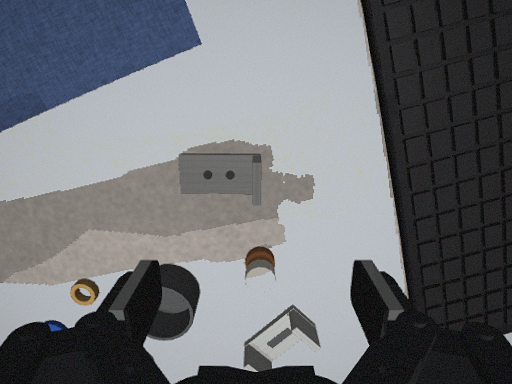

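Leg and plate are clear at (220,175) to (257,178). Fitting the leg puts the plate at (0.6587, 0.097) with yaw -13.5°.

Request:
carry_out(targets=[[-1,0,35,0,0,0,0],[-1,0,35,0,0,0,0],[-0.5,0,35,0,0,0,0],[0,0,30,0,0,0,0],[0,0,0,0,0,0,0]], force=60)

```text
clock: 16.65
position: [0.656, 0.0969, 0.044]
tool_rot: [-3.135, 0.003, 1.336]
force: [-0.2, -0.0, -0.4]
grip_width: 0.0854
```

Request:
carry_out(targets=[[0,0,25,0,0,0,0],[0,0,10,0,0,0,0],[0,0,0,0,0,0,0],[0,0,0,0,0,0,255],[0,0,0,0,0,0,255]])

```text
clock: 17.07
position: [0.6599, 0.0983, 0.0159]
tool_rot: [3.14, -0.001, 1.337]
force: [0.0, 0.2, 0.7]
grip_width: 0.0643
```

Request:
carry_out(targets=[[0,0,0,0,0,0,255],[0,0,0,0,0,0,255],[0,0,0,0,0,0,255],[0,0,0,0,0,0,255],[0,0,0,0,0,0,255]])

```text
clock: 17.48
position: [0.6593, 0.0987, 0.0146]
tool_rot: [3.141, -0.0, 1.338]
force: [-1.2, 0.3, 4.5]
grip_width: 0.0068
```

Request:
carry_out(targets=[[0,0,0,0,0,0,255],[0,0,0,0,0,0,255],[0,0,0,0,0,0,255],[0,0,0,0,0,0,255],[0,0,0,0,0,0,255]])

```text
clock: 17.9
position: [0.6592, 0.0987, 0.0146]
tool_rot: [3.141, -0.0, 1.338]
force: [-2.2, 1.1, 5.2]
grip_width: 0.007
```

Request:
carry_out(targets=[[0,0,-15,0,0,0,255],[0,0,-35,0,0,0,255],[0,0,-40,0,0,0,255],[0,0,-40,0,0,0,255],[0,0,-30,0,0,0,255]])

```text
clock: 18.32
position: [0.6595, 0.0982, 0.1785]
tool_rot: [3.139, -0.001, 1.337]
force: [-0.2, -0.2, -1.2]
grip_width: 0.0068
```

Request:
carry_out(targets=[[0,0,0,0,0,0,255],[0,0,0,0,0,0,255]])

```text
clock: 18.48
position: [0.6598, 0.0987, 0.1767]
tool_rot: [3.139, -0.002, 1.338]
force: [0.0, 0.1, -3.0]
grip_width: 0.0071
```

```bash
python3 - <<'E'
from h import *
plan(.570,-.275,.17,108,N=14)
E
```

```text
from [659.8  98.7 176.7] 76.6 N 14 row [-26.9  -7.1   0.5] turn -0.373 tilt -0.9999942612317279
```

Request:
carry_out(targets=[[-27,-7,0,0,0,-0.37,255],[-27,-7,0,0,0,-0.37,255],[-27,-7,0,0,0,-0.37,255],[-27,-7,0,0,0,-0.37,255],[-27,-7,0,0,0,-0.37,255]])

```text
clock: 18.9
position: [0.6022, -0.0301, 0.1733]
tool_rot: [-3.14, 0.0, 1.534]
force: [0.3, -0.8, -0.9]
grip_width: 0.007
```

Request:
carry_out(targets=[[-27,-7,0,0,0,-0.37,255],[-27,-7,0,0,0,-0.37,255],[-27,-7,0,0,0,-0.37,255],[-27,-7,0,0,0,-0.37,255],[-27,-7,0,0,0,-0.37,255]])

```text
clock: 19.32
position: [0.5727, -0.1663, 0.1733]
tool_rot: [-3.14, -0.001, 1.727]
force: [-0.4, 0.4, -1.0]
grip_width: 0.0069
```

Request:
carry_out(targets=[[-27,-7,0,0,0,-0.37,255],[-27,-7,0,0,0,-0.37,255],[-27,-7,0,0,0,-0.37,255],[-27,-7,0,0,0,-0.37,255],[0,0,0,0,0,0,255]])

```text
clock: 19.73
position: [0.5672, -0.2825, 0.1734]
tool_rot: [-3.139, 0.002, 1.877]
force: [-0.1, -0.6, -1.3]
grip_width: 0.0065
```

Request:
carry_out(targets=[[0,0,0,0,0,0,255],[0,0,0,0,0,0,255]])

```text
clock: 19.9
position: [0.5689, -0.2759, 0.1733]
tool_rot: [-3.141, -0.001, 1.88]
force: [-0.4, 0.0, -1.7]
grip_width: 0.007
```

```bash
python3 - <<'E'
from h import *
d=snap('wrist','w10');Q=cloud(d);o=bot.observe();p=o['position'];print(p,o['qpos'].round(2))
# bracket leg in tool frame: top surface ~ 6.6 mm below TCP
q=Q.reshape(-1,3);q=q[np.isfinite(q[:,0])];k=(abs(q[:,2]-(p[2]-.0066))<.005)&(np.hypot(*(q[:,:2]-p[:2]).T)<.09);q=q[k]
print(len(q),cv2.minAreaRect((q[:,:2]*1000).astype(np.float32)),np.percentile(q[:,2],[5,50,95]))
A=np.c_[q[:,:2]-q[:,:2].mean(0),np.ones(len(q))];print('slope',np.linalg.lstsq(A,q[:,2],rcond=None)[0])
plan(.570,-.275,.10,108)
E
```

```text
[ 0.56919414 -0.27540505  0.17346804] [ 0.13  0.62  0.34  1.65 -0.25  0.92  0.88]
9096 ((534.8181762695312, -289.0810546875), (79.93991088867188, 40.992713928222656), 17.91455078125) [0.16538995 0.16696046 0.16796517]
slope [ 0.00563844 -0.01653773  0.16684656]
from [ 569.2 -275.4  173.5] 107.8 N 3 row [ 0.   0.3 24.5] turn -0.013 tilt -0.9999989224039159
```

View pics/w10.png

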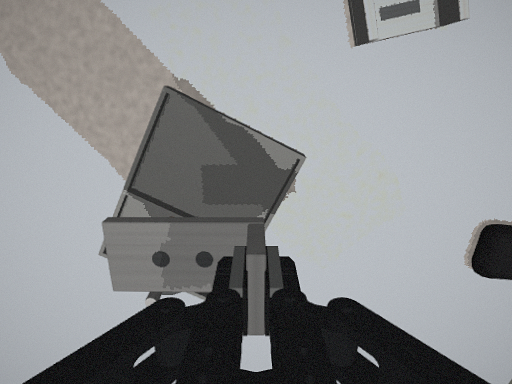

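Request:
carry_out(targets=[[2.5,2,30,0,0,0,255],[0,0,35,0,0,0,255],[0,0,35,0,0,0,255],[0,0,25,0,0,0,255],[0,0,15,0,0,0,255]])

```text
clock: 20.37
position: [0.5694, -0.2714, 0.0309]
tool_rot: [-3.139, -0.003, 1.882]
force: [-0.4, -0.6, -0.5]
grip_width: 0.0067
```

Request:
carry_out(targets=[[0,0,0,0,0,0,255],[0,0,5,0,0,0,255],[0,0,5,0,0,0,255],[0,0,0,0,0,0,255],[0,0,0,0,0,0,255]])

```text
clock: 20.78
position: [0.5709, -0.2736, 0.0248]
tool_rot: [3.141, 0.001, 1.88]
force: [0.5, 0.5, -1.9]
grip_width: 0.0069
```

Request:
carry_out(targets=[[0,0,2,0,0,0,255],[0,0,1,0,0,0,255],[0,0,0,0,0,0,255]])

```text
clock: 21.03
position: [0.5705, -0.2737, 0.0212]
tool_rot: [3.141, 0.0, 1.88]
force: [0.0, 0.3, -1.8]
grip_width: 0.007
```

Request:
carry_out(targets=[[0,0,1,0,0,0,255],[0,0,0.5,0,0,0,255],[0,0,0,0,0,0,255]])

```text
clock: 21.28
position: [0.5704, -0.2736, 0.0195]
tool_rot: [-3.142, -0.0, 1.88]
force: [-0.6, -0.0, -1.0]
grip_width: 0.007
```

Request:
carry_out(targets=[[0,0,0.5,0,0,0,255],[0,0,0.5,0,0,0,255],[0,0,0,0,0,0,255]])

```text
clock: 21.53
position: [0.5705, -0.2736, 0.0186]
tool_rot: [-3.142, -0.0, 1.88]
force: [-0.1, 0.1, -0.7]
grip_width: 0.0067
```

Request:
carry_out(targets=[[0,0,0,0,0,0,200],[0,0,0,0,0,0,180],[0,0,0,0,0,0,150],[0,0,0,0,0,0,150],[0,0,0,0,0,0,150]])

```text
clock: 21.95
position: [0.5705, -0.2736, 0.0186]
tool_rot: [3.142, 0.0, 1.88]
force: [0.8, 0.7, -0.4]
grip_width: 0.0352
```

Request:
carry_out(targets=[[0,0,-15,0,0,0,150],[0,0,-30,0,0,0,150],[0,0,-40,0,0,0,0],[0,0,-40,0,0,0,0],[0,0,-40,0,0,0,0]])

```text
clock: 22.37
position: [0.57, -0.2737, 0.1866]
tool_rot: [3.141, 0.0, 1.88]
force: [0.3, 0.2, 0.0]
grip_width: 0.07
```

Request:
carry_out(targets=[[0,0,0,0,0,0,0],[0,0,0,0,0,0,0]])

```text
clock: 22.53
position: [0.5714, -0.2741, 0.1872]
tool_rot: [3.138, 0.003, 1.88]
force: [0.3, 0.3, -1.0]
grip_width: 0.0856
```

```bash
cat >> h.py <<'E'
def legs(Q,box,z0,z1):
    q=Q.reshape(-1,3);q=q[np.isfinite(q[:,0])];q=q[(q[:,0]>box[0])&(q[:,0]<box[1])&(q[:,1]>box[2])&(q[:,1]<box[3])&(q[:,2]>z0)&(q[:,2]<z1)]
    A=np.c_[q[:,:2]-q[:,:2].mean(0),np.ones(len(q))]
    return len(q),cv2.minAreaRect((q[:,:2]*1000).astype(np.float32)),'slope,z',np.linalg.lstsq(A,q[:,2],rcond=None)[0].round(4)
E
python3 - <<'E'
from h import *
d=snap('wrist','w11');Q=cloud(d);P=cloud(snap('top','top2'))
b=(.47,.61,-.33,-.24)
print('floor',np.percentile(Q[np.isfinite(Q[...,2])&(abs(Q[...,0]-.5)<.01)&(abs(Q[...,1]+.25)<.01)][:,2],50))
for X in(Q,P):print('leg',legs(X,b,.008,.0143),'plate',legs(X,b,.038,.05))
plan(.578,.319,.19,86.5)
E
```

```text
floor 0.004276745039793084
leg (3105, ((537.7015991210938, -285.0923767089844), (135.2698516845703, 89.62942504882812), 0.012348879128694534), 'slope,z', array([-0.0031, -0.0038,  0.0121])) plate (394, ((570.6082763671875, -275.4768371582031), (7.236901760101318, 39.135276794433594), 17.745298385620117), 'slope,z', array([-0.0215, -0.0158,  0.0441]))
leg (316, ((538.548583984375, -273.3923034667969), (71.04074096679688, 123.57147979736328), 84.31922149658203), 'slope,z', array([ 0.0007, -0.0078,  0.0115])) plate (42, ((569.507080078125, -275.8615417480469), (7.009890079498291, 40.4542236328125), 17.243579864501953), 'slope,z', array([-0.0143,  0.0254,  0.0436]))
from [ 570.3 -273.4  184. ] 107.7 N 17 row [34.7  5.2 -0.4] turn 0.208 tilt -0.9999999795287735
```

View pics/w11.png

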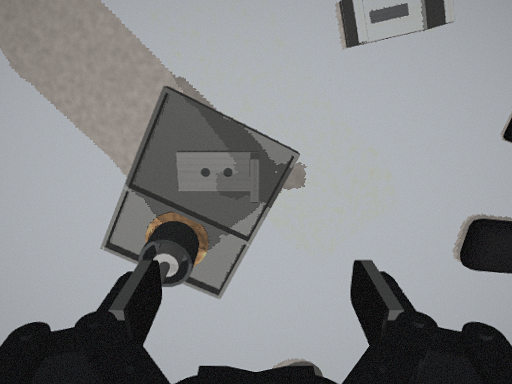

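Request:
carry_out(targets=[[34.5,5,-0.5,0,0,0.21,0],[34.5,5,-0.5,0,0,0.21,0],[34.5,5,-0.5,0,0,0.21,0],[34.5,5,-0.5,0,0,0.21,0],[34.5,5,-0.5,0,0,0.21,0]])

```text
clock: 23.05
position: [0.5481, -0.0992, 0.1852]
tool_rot: [-3.14, -0.0, 1.769]
force: [1.6, -0.6, -0.2]
grip_width: 0.0855
```

Request:
carry_out(targets=[[34.5,5,-0.5,0,0,0.21,0],[34.5,5,-0.5,0,0,0.21,0],[34.5,5,-0.5,0,0,0.21,0],[34.5,5,-0.5,0,0,0.21,0],[34.5,5,-0.5,0,0,0.21,0]])

```text
clock: 23.47
position: [0.5463, 0.0751, 0.1878]
tool_rot: [-3.14, 0.0, 1.659]
force: [1.4, 0.8, 1.2]
grip_width: 0.0851
```

Request:
carry_out(targets=[[34.5,5,-0.5,0,0,0.21,0],[34.5,5,-0.5,0,0,0.21,0],[34.5,5,-0.5,0,0,0.21,0],[34.5,5,-0.5,0,0,0.21,0],[34.5,5,-0.5,0,0,0.21,0]])

```text
clock: 23.88
position: [0.5636, 0.2485, 0.1902]
tool_rot: [-3.14, 0.001, 1.549]
force: [0.7, -0.3, -0.3]
grip_width: 0.0857
```

Request:
carry_out(targets=[[34.5,5,-0.5,0,0,0.21,0],[34.5,5,-0.5,0,0,0.21,0],[0,0,0,0,0,0,0],[0,0,0,0,0,0,0],[0,0,0,0,0,0,0]])

```text
clock: 24.3
position: [0.5762, 0.3146, 0.1911]
tool_rot: [-3.14, 0.002, 1.506]
force: [-0.0, -0.5, 0.4]
grip_width: 0.0857
```

```bash
python3 - <<'E'
from h import *
d=snap('wrist','w12');Q=cloud(d);b=(.48,.62,.28,.365)
print('leg',legs(Q,b,.0055,.012),'plate',legs(Q,(.56,.60,.29,.35),.036,.046))
plan(.578,.319,.014,86.5)
E
```

```text
leg (2814, ((541.6016235351562, 320.2026672363281), (40.24643325805664, 79.39599609375), 86.0770492553711), 'slope,z', array([-0.0007, -0.0017,  0.0082])) plate (366, ((577.465087890625, 317.8471984863281), (40.00651550292969, 7.230025768280029), 86.59030151367188), 'slope,z', array([ 0.0123, -0.0136,  0.0401]))
from [576.4 314.1 191.5] 86.2 N 5 row [ 1.   0.2 35.5] turn -0.008 tilt -0.9999985349736871
```

Request:
carry_out(targets=[[2,0.5,35,0,0,0,0],[1.5,0.5,35,0,0,0,0],[0,0,35,0,0,0,0],[0,0,35,0,0,0,0],[0,0,0,0,0,0,0]])

```text
clock: 24.77
position: [0.5748, 0.3161, 0.0461]
tool_rot: [-3.135, 0.005, 1.505]
force: [-1.3, -0.2, -0.5]
grip_width: 0.0854
```

Request:
carry_out(targets=[[0,0,25,0,0,0,0],[0,0,12,0,0,0,0],[0,0,0,0,0,0,0],[0,0,0,0,0,0,255],[0,0,0,0,0,0,255]])

```text
clock: 25.18
position: [0.5786, 0.3191, 0.0169]
tool_rot: [3.14, -0.001, 1.506]
force: [0.2, 0.6, -0.3]
grip_width: 0.0639
```

Request:
carry_out(targets=[[0,0,0,0,0,0,255],[0,0,0,0,0,0,255],[0,0,0,0,0,0,255],[0,0,0,0,0,0,255],[0,0,0,0,0,0,255]])

```text
clock: 25.6
position: [0.578, 0.3191, 0.0156]
tool_rot: [3.141, -0.0, 1.506]
force: [-1.0, -0.2, 4.5]
grip_width: 0.0068
```

Request:
carry_out(targets=[[0,0,0,0,0,0,255],[0,0,0,0,0,0,255],[0,0,0,0,0,0,255],[0,0,0,0,0,0,255]])

```text
clock: 25.93
position: [0.578, 0.3191, 0.0156]
tool_rot: [3.141, -0.0, 1.506]
force: [-1.0, -1.0, 6.6]
grip_width: 0.007
```

Request:
carry_out(targets=[[0,0,-15,0,0,0,255],[0,0,-35,0,0,0,255],[0,0,-40,0,0,0,255],[0,0,-40,0,0,0,255],[0,0,-35,0,0,0,255]])

```text
clock: 26.35
position: [0.5779, 0.3187, 0.1837]
tool_rot: [3.14, -0.001, 1.506]
force: [0.4, 0.5, -0.8]
grip_width: 0.0068
```

Request:
carry_out(targets=[[0,0,-10,0,0,0,255],[0,0,0,0,0,0,255],[0,0,0,0,0,0,255]])

```text
clock: 26.6
position: [0.5776, 0.319, 0.1906]
tool_rot: [3.141, -0.001, 1.507]
force: [0.2, -0.3, -2.2]
grip_width: 0.0068
```

```bash
python3 - <<'E'
from h import *
o=bot.observe();print(o['qpos'].round(2),o['grip_width'])
plan(.485,-.303,.19,-72.3,N=32)
E
```

```text
[-0.86  0.66  0.43  1.56 -0.31  0.99 -0.4 ] 0.0068151661270451445
from [577.6 319.  190.6] 86.3 N 32 row [-8.5 26.3  0. ] turn 0.826 tilt -0.9999997476078624
```

```bash
python3 - <<'E'
from h import *
plan(.53,0,.19,36.3,N=10)
plan(.485,-.303,.19,-72.3,N=20,start=(.53,0,.19,36.3))
E
```

```text
from [577.6 319.  190.6] 86.3 N 10 row [-31.7  10.1   0.1] turn 0.834 tilt -0.9999997476078624
from [530.   0. 190.] 36.3 N 20 row [ 2.1 17.7 -0. ] turn 0.905 tilt -0.9999997476078624
```

Request:
carry_out(targets=[[-31.5,10,0,0,0,0.83,255],[-31.5,10,0,0,0,0.83,255],[-31.5,10,0,0,0,0.83,255],[-31.5,10,0,0,0,0.83,255],[-31.5,10,0,0,0,0.83,255]])

```text
clock: 27.02
position: [0.5885, 0.1534, 0.1885]
tool_rot: [-3.14, 0.002, 1.067]
force: [0.6, -0.2, -1.2]
grip_width: 0.0067
```

Request:
carry_out(targets=[[-31.5,10,0,0,0,0.83,255],[-31.5,10,0,0,0,0.83,255],[-31.5,10,0,0,0,0.83,255],[-31.5,10,0,0,0,0.83,255],[-31.5,10,0,0,0,0.83,255]])

```text
clock: 27.43
position: [0.5291, 0.0005, 0.1888]
tool_rot: [-3.141, 0.002, 0.632]
force: [0.8, -0.5, -0.5]
grip_width: 0.0068
```

Request:
carry_out(targets=[[2,17.5,0,0,0,0.9,255],[2,17.5,0,0,0,0.9,255],[2,17.5,0,0,0,0.9,255],[2,17.5,0,0,0,0.9,255],[2,17.5,0,0,0,0.9,255]])

```text
clock: 27.85
position: [0.5768, -0.0722, 0.1887]
tool_rot: [3.141, 0.002, 0.162]
force: [0.1, -0.1, -1.7]
grip_width: 0.0069
```

Request:
carry_out(targets=[[2,17.5,0,0,0,0.9,255],[2,17.5,0,0,0,0.9,255],[2,17.5,0,0,0,0.9,255],[2,17.5,0,0,0,0.9,255],[2,17.5,0,0,0,0.9,255]])

```text
clock: 28.27
position: [0.5844, -0.1593, 0.1885]
tool_rot: [3.141, 0.002, -0.31]
force: [0.1, 0.8, -0.9]
grip_width: 0.0068
```

```bash
python3 - <<'E'
from h import *
o=bot.observe();print(o['qpos'].round(2),o['position'],o['tool_rot'],o['grip_width'])
plan(.485,-.303,.19,-72.3,N=12)
E
```

```text
[-0.39  0.72  0.9   1.72 -0.65  1.02 -1.14] [ 0.5844161  -0.15925123  0.18854731] [ 3.14056514e+00  2.30805304e-03 -3.09912656e-01] 0.006770403189074459
from [ 584.4 -159.3  188.5] -17.8 N 12 row [ 2.1 15.  -0.1] turn 0.758 tilt -0.9999968085607915
```

Request:
carry_out(targets=[[2,15,0,0,0,0.76,255],[2,15,0,0,0,0.76,255],[2,15,0,0,0,0.76,255],[2,15,0,0,0,0.76,255],[2,15,0,0,0,0.76,255]])

```text
clock: 28.68
position: [0.5596, -0.2302, 0.1886]
tool_rot: [3.14, 0.002, -0.707]
force: [-0.2, 0.2, -1.8]
grip_width: 0.0068
```

```bash
python3 - <<'E'
from h import *
o=bot.observe();print(o['qpos'].round(2),o['position'],o['tool_rot'])
plan(.485,-.303,.19,-72.3,N=7)
E
```

```text
[-0.31  0.77  0.99  1.73 -0.72  1.06 -1.35] [ 0.55956765 -0.23022549  0.18860569] [ 3.13993062e+00  1.83684580e-03 -7.07466377e-01]
from [ 559.6 -230.2  188.6] -40.5 N 7 row [ 2.2 14.9 -0.2] turn 0.756 tilt -0.9999969318267944
```

Well within the joint limits, so I'll carry on.

Request:
carry_out(targets=[[2,15,0,0,0,0.76,255],[2,15,0,0,0,0.76,255],[2,15,0,0,0,0.76,255],[2,15,0,0,0,0.76,255],[2,15,0,0,0,0.76,255]])

```text
clock: 29.1
position: [0.5092, -0.2861, 0.1887]
tool_rot: [3.139, 0.001, -1.106]
force: [-0.3, -0.1, -0.9]
grip_width: 0.0073
```

Request:
carry_out(targets=[[2,15,0,0,0,0.76,255],[2,14,0,0,0,0.7,255],[0,0,0,0,0,0,255],[0,0,0,0,0,0,255],[0,0,0,0,0,0,255]])

```text
clock: 29.52
position: [0.4859, -0.3009, 0.1893]
tool_rot: [3.141, 0.001, -1.252]
force: [0.3, -0.6, -1.2]
grip_width: 0.007
```

```bash
python3 - <<'E'
from h import *
d=snap('wrist','w13');Q=cloud(d);o=bot.observe();p=o['position'];print(p,o['tool_rot'],o['qpos'].round(2))
b=(p[0]-.1,p[0]+.1,p[1]-.1,p[1]+.1)
print('upper leg',legs(Q,b,p[2]-.013,p[2]-.003))
print('plate low',legs(Q,(.55,.59,-.30,-.25),.036,.048))
plan(.485,-.303,.19,-72.3)
E
```

```text
[ 0.48611755 -0.30088131  0.18948964] [ 3.14089851e+00  5.44388003e-04 -1.25206756e+00] [-0.23  0.79  1.12  1.82 -0.81  1.08 -1.62]
upper leg (9131, ((520.1494750976562, -289.9261474609375), (79.84153747558594, 40.75377655029297), 18.306732177734375), 'slope,z', array([-0.0103,  0.0189,  0.1817]))
plate low (495, ((570.531494140625, -276.23956298828125), (8.72603702545166, 40.651771545410156), 17.665700912475586), 'slope,z', array([0.3292, 0.116 , 0.0431]))
from [ 486.1 -300.9  189.5] -71.7 N 1 row [ 1.7  1.7 -0.5] turn 0.094 tilt -0.9999996109060925
```

View pics/w13.png

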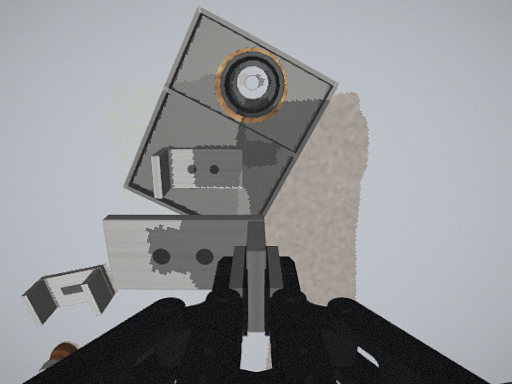

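Request:
carry_out(targets=[[1.5,1.5,30,0,0,0.1,255],[0,0,35,0,0,0,255],[0,0,35,0,0,0,255],[0,0,25,0,0,0,255],[0,0,15,0,0,0,255]])

```text
clock: 29.98
position: [0.4843, -0.3022, 0.0472]
tool_rot: [3.14, 0.002, -1.263]
force: [0.4, -0.2, -1.4]
grip_width: 0.0071
```

Request:
carry_out(targets=[[0,0,0,0,0,0,255],[0,0,5,0,0,0,255],[0,0,5,0,0,0,255],[0,0,5,0,0,0,255],[0,0,0,0,0,0,255]])

```text
clock: 30.4
position: [0.4851, -0.3032, 0.0351]
tool_rot: [-3.141, -0.0, -1.264]
force: [-0.2, 0.1, -1.1]
grip_width: 0.0074
```

Request:
carry_out(targets=[[0,0,1,0,0,0,255],[0,0,0,0,0,0,255],[0,0,0,0,0,0,255]])

```text
clock: 30.65
position: [0.485, -0.3034, 0.0345]
tool_rot: [-3.141, -0.0, -1.264]
force: [-0.6, -0.5, -0.3]
grip_width: 0.007
```

```bash
python3 - <<'E'
from h import *
d=snap('wrist','w14');Q=cloud(d);o=bot.observe();p=o['position'];print(p,o['tool_rot'],o['force'])
b=(.455,.558,-.335,-.25)
print('upper leg',legs(Q,b,p[2]-.014,p[2]-.003))
print('plate low',legs(Q,(.56,.59,-.30,-.25),.036,.048))
E
```

```text
[ 0.48496591 -0.30340243  0.03442184] [-3.14126061e+00 -2.86631226e-04 -1.26444142e+00] [-0.0115003   0.9797106  -0.99215671]
upper leg (9059, ((519.518310546875, -292.8153991699219), (79.91255950927734, 40.597938537597656), 17.426830291748047), 'slope,z', array([-0.0093,  0.0266,  0.0269]))
plate low (1980, ((570.5104370117188, -276.4774475097656), (9.691652297973633, 40.77949905395508), 17.40615463256836), 'slope,z', array([0.4533, 0.1684, 0.0425]))
```

Request:
carry_out(targets=[[0,0,2.5,0,0,0,255],[0,0,2.5,0,0,0,255],[0,0,0,0,0,0,255],[0,0,0,0,0,0,255]])

```text
clock: 31.03
position: [0.4847, -0.3033, 0.0289]
tool_rot: [3.141, 0.0, -1.265]
force: [-0.4, -0.9, -1.2]
grip_width: 0.007
```

Request:
carry_out(targets=[[0,0,0.7,0,0,0,255],[0,0,0,0,0,0,255],[0,0,0,0,0,0,255]])

```text
clock: 31.28
position: [0.4848, -0.3034, 0.0284]
tool_rot: [-3.142, -0.0, -1.265]
force: [0.1, 0.0, -0.9]
grip_width: 0.0067
```

Request:
carry_out(targets=[[0,0,0.5,0,0,0,255],[0,0,0,0,0,0,255],[0,0,0,0,0,0,255]])

```text
clock: 31.53
position: [0.4848, -0.3033, 0.0279]
tool_rot: [3.142, 0.0, -1.264]
force: [-0.6, 0.6, -1.8]
grip_width: 0.0069
```

Almost touching now. I'll release it, rise and check.

Request:
carry_out(targets=[[0,0,0.3,0,0,0,255],[0,0,0,0,0,0,200],[0,0,0,0,0,0,180],[0,0,0,0,0,0,150],[0,0,0,0,0,0,150]])

```text
clock: 31.95
position: [0.4849, -0.3034, 0.0277]
tool_rot: [-3.141, -0.0, -1.264]
force: [0.0, -0.5, -0.5]
grip_width: 0.0351
```

Request:
carry_out(targets=[[0,0,0,0,0,0,150],[0,0,-15,0,0,0,150],[0,0,-30,0,0,0,150],[0,0,-40,0,0,0,0],[0,0,-40,0,0,0,0]])

```text
clock: 32.37
position: [0.4839, -0.3034, 0.1549]
tool_rot: [3.14, 0.0, -1.266]
force: [1.2, 0.7, 0.6]
grip_width: 0.0582
```

Request:
carry_out(targets=[[0,0,-40,0,0,0,0],[0,0,-20,0,0,0,0],[0,0,0,0,0,0,0],[0,0,0,0,0,0,0],[0,0,0,0,0,0,0]])

```text
clock: 32.78
position: [0.4846, -0.3029, 0.2126]
tool_rot: [-3.142, 0.001, -1.264]
force: [0.1, 0.3, -0.2]
grip_width: 0.0857
```

```bash
python3 - <<'E'
from h import *
d=snap('wrist','w15');Q=cloud(d);t=snap('top','top3');P=cloud(t)
for X in (Q,P):
    print('upper leg',legs(X,(.455,.57,-.335,-.25),.0165,.0235))
    print('low plate',legs(X,(.55,.59,-.30,-.25),.038,.048),'up plate',legs(X,(.46,.51,-.335,-.27),.045,.06))
    print('cru',circ(X,(.47,.56,-.42,-.345),.042,.053),'stem',circ(X,(.47,.56,-.42,-.345),.075,.11))
Z0=cloud(dict(np.load('pics/top0.npz')))
for n,b in dict(u=(.58,.70,-.16,-.05),wide=(.48,.58,-.06,.03),disc=(.42,.49,-.14,-.08)).items():
    for X in(Z0,P):
        q=X.reshape(-1,3);q=q[(q[:,0]>b[0])&(q[:,0]<b[1])&(q[:,1]>b[2])&(q[:,1]<b[3])&(q[:,2]>.005)];print(n,q.mean(0).round(4),q[:,2].max().round(3))
print(bot.observe()['clock'])
E
```

```text
upper leg (2844, ((512.9974365234375, -296.51275634765625), (83.05410766601562, 111.36905670166016), 84.10417175292969), 'slope,z', array([0.0138, 0.0034, 0.02  ]))
low plate (395, ((570.6051025390625, -276.76507568359375), (8.731083869934082, 39.79754638671875), 18.17551612854004), 'slope,z', array([0.2286, 0.0746, 0.0436])) up plate (342, ((484.6878967285156, -303.7085266113281), (6.681180953979492, 39.91486358642578), 17.709226608276367), 'slope,z', array([0.0055, 0.0265, 0.052 ]))
cru (((514.5353393554688, -377.3139343261719), 26.064971923828125), array([ 0.5141836 , -0.37828879,  0.05038699]), 1431) stem (((514.5335083007812, -379.40118408203125), 4.921946048736572), array([ 0.51449049, -0.37931742,  0.09521354]), 146)
upper leg (221, ((541.5542602539062, -285.2900390625), (66.45317077636719, 40.702125549316406), 17.774513244628906), 'slope,z', array([-0.0014, -0.0042,  0.0199]))
low plate (43, ((569.396240234375, -276.6473388671875), (7.766220569610596, 39.68659973144531), 17.264118194580078), 'slope,z', array([0.0915, 0.0635, 0.0432])) up plate (0, ((0.0, 0.0), (0.0, 0.0), 0.0), 'slope,z', array([0., 0., 0.]))
cru (((0.0, 0.0), 0.0), array([nan, nan, nan]), 0) stem (((0.0, 0.0), 0.0), array([nan, nan, nan]), 0)
u [ 0.6388 -0.1028  0.0161] 0.046
u [ 0.6388 -0.1023  0.0161] 0.044
wide [ 0.532  -0.0144  0.024 ] 0.049
wide [ 0.5326 -0.0138  0.0255] 0.05
disc [ 0.4568 -0.1067  0.0164] 0.087
disc [ 0.4421 -0.1114  0.6316] 0.702
32.8833h.py:49: RuntimeWarning: Mean of empty slice.
  A=np.c_[q[:,:2]-q[:,:2].mean(0),np.ones(len(q))]
  ret = um.true_divide(
h.py:34: RuntimeWarning: Mean of empty slice.
  return cv2.minEnclosingCircle((q[:,:2]*1000).astype(np.float32)),q.mean(0),len(q)
```

View pics/w15.png

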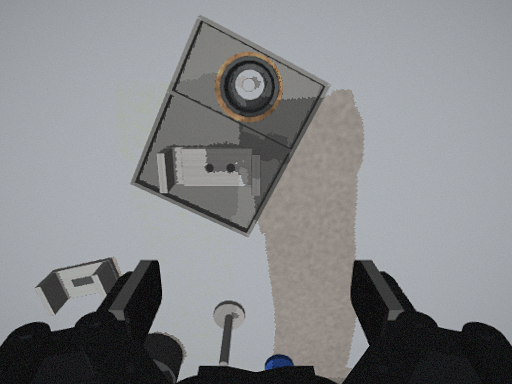

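All the checks fit. In the wrist view the pile's plates stand at opposite ends (about (165,172) and (255,175)). The bob is in the crucible at (248,85), and the disc spindle is still upright at (230,312). I'll hand the job in.

```bash
python3 -c "
from workcell import bot
print(bot.job_done())"
```

```text
the job is handed in; nothing more can be done
None
```

The kit is packed and handed in at about 33 s of the 125 s allowed. `job_done` gives no verdict, so these results are my own last measurements.

- **Crucible:** it stands on the pad, about 1 mm from the pad's centre.
- **Bob:** it stands upright in the crucible, about 2 mm off the crucible's centre.
- **Brackets:** bracket_b lies flat in the wide compartment, with bracket_a flat on top, turned the other way. Their plates are at opposite ends, 90 mm apart, and the two are lined up within about 1 mm and 1°. The upper leg's top is at 20 mm, as it should be. The pile sits about 27° to the tray's axes so that the last joint stayed within range.
- **Look-alikes:** the U-bracket and wide crucible have moved less than 1 mm.

**Disagreement:** in the last top picture the arm hid the crucible, the bob, the upper plate and the disc spindle. That camera's reading for the spindle was therefore useless. The first three I measured only with the wrist camera. For the spindle I relied on the wrist picture, which shows it upright; I did not measure its position again.

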